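Snap the lunch box lid shut all round

ROBOT

A 6-joint arm with a two-finger parallel gripper is mounted at the origin on the work surface. World frame = base frame: x ahead of the robot, y to its left, z up, the work surface at z = 0. Lengths are in m, angles in rad, forces in N, time in s.
With the tool pointing down it reaches from about 0.325 to 0.875 m from the base axis. Payload 4.4 kg.
Tool frame: the origin (TCP) lies midway between the tips of the shut fingers; the grasp point (between the pads) lies 19 mm behind it; z points along the fingers, y is the line along which they close (so a half turn about z gives the same grasp; the last joint's range is limited). The gripper opens to 85 mm and grips with 20 to 120 N. Pads are 22 mm wide; open, the fingers measure 114 mm over their backs; the gripper's body (76 mm by 85 mm) begins 54 mm behind the grasp point. The pads swing forward as they close: fully open they stand 13 mm farther back than shut.
Start: joints at [-1.385, 0.207, 1.542, -0, 1.393, -0.15], TCP at [0.189, -0.543, 0.231] pointing down, gripper open.
Joint ranges: [-2.73, 2.73], [-0.86, 2.22], [0.23, 2.46], [-1.11, 4.25], [0.08, 2.63], [-2.82, 2.82]. Speed limits (rad/s): [2.79, 2.79, 3.14, 3.14, 3.14, 3.14].

INTERFACE

Orientations are given as a unit quaternion [w, x, y, z].
In Python, from station import sensors, camera, job gives the robot as it stands. The module is installed in compiled form; this text tells all that it offers.
- The arm moves only by the tool jog_arm, never from a script. Its argument "increments" is a list of rows, each an object with "dp": the shift along the tool's x, y, z in cm, a list of three; "angular": the turn, a rotation vector about the tool's x, y, z in degrees, a list of three. A call has 1 to 12 rows; each row shifts and turns the commanded pose from where the row before left it, along the tool's axes as they then stand; what a row does not reach is not made up. A row lasts 1/12 s, in which the tool goes at most 41.7 mm and 7.16 degrees, less where a joint would pass 70% of its speed; a pose out of reach is approached as far as the arm can. A call with a gripper value outside its range is refused whole. "jaw" is the finger opening in cm, from 0 to 8.54, set as the call begins (left out, the last holds). The fingers move at their own pace and stop on an object; "force" is the grip in N (left out, the last holds). Time passes only in rows, so rows that do not move let the fingers close. It gives the time, the measured TCP pose, the force, the opening and the grip force at its end, in the units of the state.
- sensors.read_state(): the state, without advancing time (a new reading comes with each control period).
- camera(name): name is "scene" or "side" or "wrist"; returns a dict with "frame" (480x640x3 uint8, red, green, blue), "depth" (480x640 float32, m along the optical axis (not along the pixel's ray), 0 where there is no reading), "camera_matrix" (3x3 intrinsics, pixels), "rvec" (rotation vector, rad) and "tvec" (3), from world to camera coordinates, as OpenCV has them; the wrist camera has in their place "hand_eye" (4x4, takes a point from camera to tool coordinates, whose origin is the TCP and whose axes are the flange's). Camera axes: x right, y down, z forward; pixel columns grow to the right and rows downward; lengths in m; the calibration is good to about 2 mm. A picture is of the moment at which its call begins: read the wrist's pose just before it.
- job.job_done(): hands the job in; it is judged then, once.
The state is a dict: "time": time; "joint_pos": joint angles; "joint_vel": joint speeds; "joint_efforts": joint torques, N m; "eef_pos": TCP position; "tool_rot": TCP orientation; "ft_force": force on the tool from outside, world axes, zero at the start; "moment": the same for the moment, N m; "opening": finger opening in m; "grasp_force": force on a finger pad.
Only numpy, scipy, OpenCV 4.12 (cv2) and the standard library are available. Lean on these libraries where they do the work, as an engineer would, in place of code of your own. Each camera call takes 0.05 s, during which the arm holds its last target. There are 200 camera calls.

TASK

Push the lunch box's half-open lid shut with the fingertips, then press around its rim, section by section (front, left and right), until all three sections are fully down and flush with the lid's rim. Leave the box standing where it is without picking it up, and do not move the things around it.

Things in the scene. Friction and masses are not known exactly. Their poses are not given: they have to be found in the camera images.
- lunch_box: brown plastic lunch box, loose, about 0.6 to 1 kg packed; 144 (x) x 190 (y) x 58 mm without its lid. Origin: centre of its underside, on the table. Its x axis points from the front side (long side nearer the robot) to the hinge side; y to its left
- lid (a joint): hinge of the brown lid (150 x 196 mm), rad: 0 = shut, grows as the front edge rises (starts 0.25 to 0.6). Axis along the box's y at x = +75, z = 58 mm in the box frame. Stiff: stays where left; 1 to 4 N down on the lid near its front closes it. Flat middle panel 108 (x) x 152 (y) mm, centred at box x = 0, y = 0, its top 66 mm and the fixed rim corners 68 mm above the table when shut
- clip_front_top (a point): centre of the pressing face (top) of the front rim section, a ridged strip 80 mm long, 20 mm wide, with a skirt outside; at x = -65, y = 0 mm in the box frame when the lid is shut. Moves with lid and section; z axis = lid's normal. With the lid shut, 74 mm above the table unsnapped and 68 mm snapped
- clip_left_top (a point): centre of the pressing face (top) of the left rim section, a ridged strip 70 mm long, 20 mm wide, with a skirt outside; at x = -5, y = +88 mm in the box frame when the lid is shut. Moves with lid and section; z axis = lid's normal. With the lid shut, 74 mm above the table unsnapped and 68 mm snapped
- clip_right_top (a point): centre of the pressing face (top) of the right rim section, a ridged strip 70 mm long, 20 mm wide, with a skirt outside; at x = -5, y = -88 mm in the box frame when the lid is shut. Moves with lid and section; z axis = lid's normal. With the lid shut, 74 mm above the table unsnapped and 68 mm snapped
- clip_front (a joint): slide of the front rim section, m: 0 = unsnapped, 6 mm proud of the fixed lid rim beside it; 0.006 = snapped, flush with the fixed rim. Moves along the lid's normal, into the lid. A tight push fit: takes about 6 to 8 N all the way and stays where it is left, so a half-pressed section is not shut.
- clip_left (a joint): slide of the left rim section, m: 0 = unsnapped, 6 mm proud of the fixed lid rim beside it; 0.006 = snapped, flush with the fixed rim. Moves along the lid's normal, into the lid. A tight push fit: takes about 6 to 8 N all the way and stays where it is left, so a half-pressed section is not shut.
- clip_right (a joint): slide of the right rim section, m: 0 = unsnapped, 6 mm proud of the fixed lid rim beside it; 0.006 = snapped, flush with the fixed rim. Moves along the lid's normal, into the lid. A tight push fit: takes about 6 to 8 N all the way and stays where it is left, so a half-pressed section is not shut.
- salt_shaker: glass salt shaker with steel cap, 46 mm across, 74 mm tall, loose bystander beside the box; origin at centre of its foot
- egg_cup: white ceramic egg cup, 50 mm across, 60 mm tall, loose bystander beside the box; origin at centre of its foot
- milk_tin: closed milk tin, 68 mm across, 78 mm tall, loose bystander left of the box; origin at centre of its foot
- pepper_mill: wooden pepper mill with a turning knob on top, 58 mm across, 175 mm tall, loose bystander right of the box; origin at centre of its foot
- mug: blue ceramic mug, 82 mm across, 95 mm tall, loose bystander right of the box; origin at centre of its foot
Mind the look-alikes: they are no part of the job. Leave any blue, purple or yellow look-alike of the lunch_box alone.

How it is judged:
By the outcome, as a careful person would: the job done as asked, in the order asked, and still so for the second after the job is handed in, with the robot touching nothing.
It also fails if it takes over 42 s, if anything falls off the work surface, if the arm or the gripper's body presses on something with over 40 N, if the wrist force passes 120 N, or if a joint passes its speed limit or range.

## Working session

There is one attempt and no reset: what is moved stays moved. The work goes in short steps, Python scripts to look and compute and a tool call to move; the robot and the scene stay as the last step left them, time stands still between calls to the robot, and variables do not carry over. Pictures are saved under pics/ and viewed, at most 10 in all, crops included, and the job is handed in when it is done.

Besides the shell and the picture viewer there is one more tool, called after "Request:" by a JSON object that holds its "method" and its "body". jog_arm: Moves the arm, as the interface text tells. Its arguments: {"type":"object","properties":{"increments":{"type":"array","items":{"type":"object","properties":{"dp":{"type":"array","items":{"type":"number"}},"angular":{"type":"array","items":{"type":"number"}}}}},"jaw":{"type":"number"},"force":{"type":"number"}},"required":["increments"]}

```bash
mkdir -p pics
cat > h.py <<'E'
import numpy as np, cv2
from station import sensors, camera, job
def cloud(c):
    K=c["camera_matrix"];d=c["depth"];v,u=np.mgrid[:480,:640]
    P=np.stack([(u-K[0,2])/K[0,0]*d,(v-K[1,2])/K[1,1]*d,d],-1)
    R=cv2.Rodrigues(np.array(c["rvec"],float))[0]
    W=(P-np.array(c["tvec"]).ravel())@R
    W[d==0]=np.nan
    return W
E
python3 - <<'E'
from h import *
for n in("scene","side"):
    c=camera(n);cv2.imwrite(f"pics/{n}0.png",c["frame"][...,::-1]);np.savez(f"{n}0.npz",**{k:np.array(v) for k,v in c.items()})
s=sensors.read_state();print(s)
E
```

```text
{'time': 0.1, 'joint_pos': array([-1.38549829e+00,  2.07371881e-01,  1.54280543e+00,  2.56314696e-06,
        1.39351454e+00, -1.50487101e-01]), 'joint_vel': array([ 1.59576648e-03, -2.28414967e-03, -1.91130930e-03, -8.38514771e-06,
       -1.03176606e-03,  1.11185179e-03]), 'joint_efforts': array([-2.40988775e-04, -3.84087467e+01, -2.92548323e+01, -2.23383722e-04,
        4.83219206e-03,  5.25356356e-06]), 'eef_pos': array([ 0.18933823, -0.54220855,  0.23022351]), 'tool_rot': array([-1.04946137e-03,  9.85938613e-01,  1.67104608e-01, -1.70067723e-05]), 'ft_force': array([-0.50183448, -0.31682127,  0.28324904]), 'moment': array([-0.05868075, -0.02156719, -0.00877223]), 'grasp_force': 0.0, 'opening': 0.08561275292320256}
```

View pics/scene0.png

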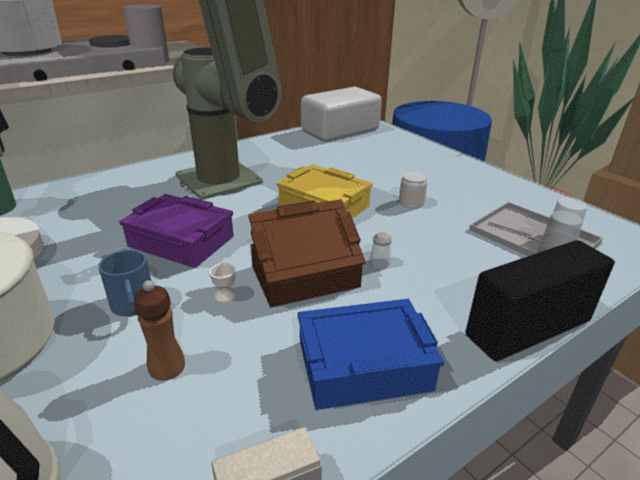

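View pics/side0.png

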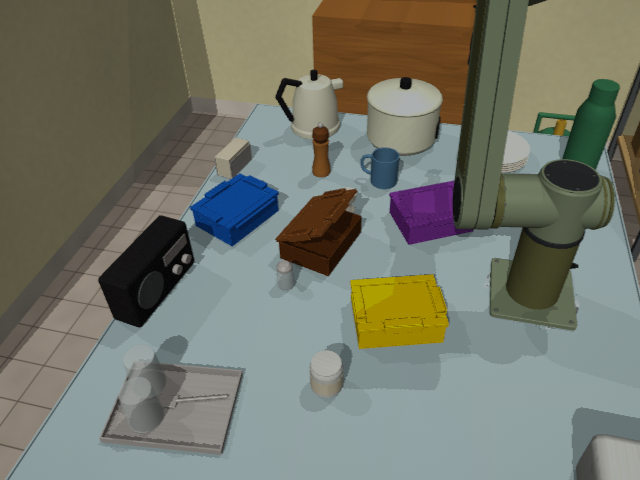

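Brown box at scene (305,250) and side (320,230) with its lid half open. Look-alikes: purple (178,228), yellow (325,190), blue (368,350), and the brown pepper mill (160,335) by colour only. I choose the brown box, as described. The salt shaker (381,248) and egg cup (223,281) stand close to it.

```bash
cat > m.py <<'E'
from h import *
A=[]
for n in("scene","side"):
    c=dict(np.load(n+"0.npz"));W=cloud(c);h=cv2.cvtColor(c["frame"],cv2.COLOR_RGB2HSV)
    m=((h[...,0]<16)&(h[...,1]>110)).astype(np.uint8)
    k,l,st,ce=cv2.connectedComponentsWithStats(m)
    s=(305,250) if n=="scene" else (318,235)
    i=max(range(1,k),key=lambda i:st[i,4]/(1+np.hypot(*(ce[i]-s))))
    print(n,ce[i],st[i]); P=W[l==i];P=P[~np.isnan(P[:,0])];A.append(P)
    if n=="scene": cv2.imwrite("pics/crop.png",cv2.resize(c["frame"][180:320,190:430,::-1],None,fx=3,fy=3))
    # dense heights of bystanders
    for nm,(u,v) in dict(scene=dict(egg=(223,272),salt=(381,242),mill=(155,310),mug=(125,270),yel=(325,185)),side=dict(salt=(285,270),mill=(320,150),mug=(384,165),tin=(326,370)))[n].items():
        print(nm,np.round(np.nanmedian(W[v-3:v+4,u-3:u+4].reshape(-1,3),0),3))
P=np.vstack(A)
# lid plane: RANSAC over scene points
rng=np.random.default_rng(0);Q=A[0];best=0
for _ in range(500):
    a,b,d=Q[rng.choice(len(Q),3,False)];nn=np.cross(b-a,d-a);L=np.linalg.norm(nn)
    if L<1e-5: continue
    nn/=L; nn*=np.sign(nn[2])
    if nn[2]<.75: continue
    q=abs((Q-a)@nn)<.0025
    if q.sum()>best:best=q.sum();I=q
pl=Q[I];o=pl.mean(0);nn=np.linalg.svd(pl-o)[2][2];nn*=np.sign(nn[2])
print("lid n",nn,"tilt",np.arccos(nn[2]),"yaw from n",np.degrees(np.arctan2(nn[1],nn[0])),"o",o,best,len(Q))
B=P[(P[:,2]>.008)&(P[:,2]<.045)]
r=cv2.minAreaRect((B[:,:2]*1000).astype(np.float32));print("body rect",r)
r=cv2.minAreaRect((P[(P[:,2]>.05)][:,:2]*1000).astype(np.float32));print("lid rect",r)
for a,P_ in zip("ab",A):print(a,np.nanpercentile(P_,[0.5,99.5],0))
E
python3 m.py
```

```text
scene [305.58795563 248.67964682] [ 249  200  116  106 8834]
egg [ 0.483 -0.213  0.042]
salt [0.599 0.089 0.064]
mill [ 0.64  -0.384  0.139]
mug [ 0.384 -0.37   0.053]
yel [0.316 0.151 0.064]
side [320.66645036 232.02812027] [ 276  189   85   87 4623]
salt [0.58  0.118 0.065]
mill [ 0.61  -0.358  0.094]
mug [ 0.414 -0.335  0.086]
tin [0.417 0.378 0.078]
lid n [ 0.46641202 -0.11971949  0.87642859] tilt 0.502401710113882 yaw from n -14.395993429336713 o [ 0.55465121 -0.06906177  0.09600507] 4726 8800
body rect ((527.0913696289062, 4.3349761962890625), (204.40806579589844, 360.5564270019531), 8.285097122192383)
lid rect ((539.4349975585938, -57.16436767578125), (210.70228576660156, 160.3924560546875), 74.62944793701172)
a [[ 0.46887368 -0.16868835  0.00367463]
 [ 0.63041532  0.03862366  0.14346608]]
b [[ 0.44458409 -0.15495812 -0.0013482 ]
 [ 0.62566916  0.05268793  0.14574636]]
```

View pics/crop.png

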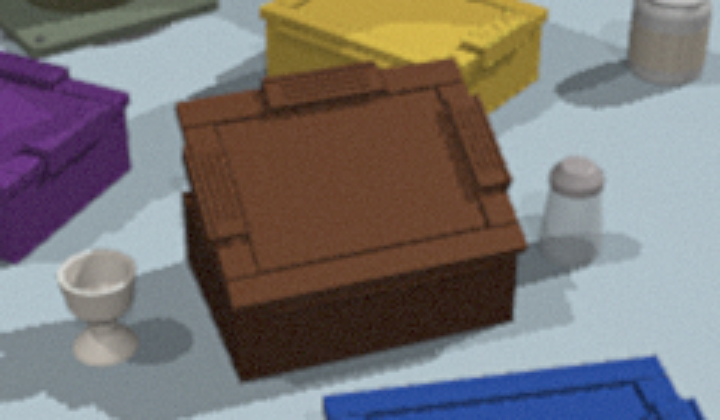

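The crop shows the brown box with its front edge raised towards the robot. The raised clips are at front (320,85), left (485,135) and right (215,190). Next I refine the box centre and yaw from the lid rectangle and the hinge-side wall.

```bash
cat >> m.py <<'E'
print("-----")
def rnd(x):return np.round(x,4)
t=np.arccos(nn[2]);
for yaw in [np.arctan2(nn[1],nn[0])]:
    ex=np.array([np.cos(yaw),np.sin(yaw),0]);ey=np.array([-ex[1],ex[0],0]);lx=np.cross(ey,nn)
    for P_ in A:
        D=P_-o;z=D@nn;k=(z>-.006)&(z<.012)
        F=np.c_[D@lx,D@ey][k]; print("lid ext",rnd(np.percentile(F,[1,99],0)),cv2.minAreaRect((F*1000).astype(np.float32)))
    Q=A[0];D=Q-o;bel=(D@nn<-.012)&(Q[:,2]>.008)&(Q[:,2]<.05)
    S=Q[bel];bx=S@ex;by=S@ey
    print("body ex",rnd(np.percentile(bx,[1,50,90,99])),"ey",rnd(np.percentile(by,[.5,2,50,98,99.5])))
    w=S[bx>np.percentile(bx,90)-.01];f=np.polyfit(w@ey,w@ex,1);print("wall slope deg",np.degrees(np.arctan(f[0])),f[1])
    # hinge in world from lid plane: lid ext max = hinge edge
    D=Q-o;k=abs(D@nn-.002)<.003;F=np.c_[D@lx,D@ey][k];xm=np.percentile(F[:,0],99.5);xn=np.percentile(F[:,0],.5)
    y0=np.percentile(F[:,1],[.5,99.5]);print(xn,xm,y0)
    hp=o+xm*lx+y0.mean()*ey;print("back edge world",hp,"-> box centre",hp-.075*ex)
E
python3 m.py | sed -n '/-----/,$p'
```

```text
-----
lid ext [[-0.0831 -0.094 ]
 [ 0.069   0.1015]] ((-7.158355712890625, 4.2626495361328125), (204.22093200683594, 161.3901824951172), 89.35157012939453)
lid ext [[-0.0913 -0.0869]
 [ 0.0595  0.1098]] ((-15.325950622558594, 9.813667297363281), (206.4906768798828, 157.2070770263672), 89.4111099243164)
body ex [0.4906 0.605  0.6067 0.6079] ey [-0.0196 -0.0194  0.0599  0.1646  0.1668]
wall slope deg 0.4520802125276871 0.6045907960541104
-0.08225916777390993 0.06658318506134484 [-0.09312774  0.10096263]
back edge world [ 0.61214825 -0.07977578  0.06394315] -> box centre [ 0.53950321 -0.06112912  0.06394315]
```

Both estimates agree: box centre ≈ (0.538, -0.061), yaw ≈ -14.5°, and the back wall fits that. Lid angle is ≈ 0.50. I'll shut the fingers, align the tool with the box and move above it for a close check.

Request:
{"method": "jog_arm", "body": {"increments": [{"dp":[0,0,-1],"angular":[0,0,6.75]},{"dp":[0,0,-1],"angular":[0,0,6.75]},{"dp":[0,0,-1],"angular":[0,0,6.75]},{"dp":[0,0,-1],"angular":[0,0,6.75]},{"dp":[0,0,-1],"angular":[0,0,6.75]}], "jaw": 0}}

```text
time: 0.52
eef_pos: [0.1894, -0.5424, 0.281]
tool_rot: [-0.001, 0.992, -0.129, -0.0]
ft_force: [-1.0, 0.6, -0.2]
opening: 0.0259
grasp_force: 0.0
```

Request:
{"method": "jog_arm", "body": {"increments": [{"dp":[1.3,-3.5,0]},{"dp":[1.3,-3.5,0]},{"dp":[1.3,-3.5,0]},{"dp":[1.3,-3.5,0]},{"dp":[1.3,-3.5,0]},{"dp":[1.3,-3.5,0]},{"dp":[1.3,-3.5,0]},{"dp":[1.3,-3.5,0]},{"dp":[1.3,-3.5,0]},{"dp":[1.3,-3.5,0]},{"dp":[1.3,-3.5,0]},{"dp":[1.3,-3.5,0]}]}}

```text
validation failed for argument at $.in...
```

Request:
{"method": "jog_arm", "body": {"increments": [{"dp":[0,-3.5,0]},{"dp":[0,-3.5,0]},{"dp":[0,-3.3,0]},{"dp":[0,-3.0,0]},{"dp":[0,0,0]},{"dp":[0,0,0]}]}}

```text
validation failed for argument at $.in...
```

```bash
cat >> h.py <<'E'
from scipy.spatial.transform import Rotation as Ro
def wrist(name):
    s=sensors.read_state();c=camera("wrist");cv2.imwrite(f"pics/{name}.png",c["frame"][...,::-1])
    q=s["tool_rot"];R=Ro.from_quat([q[1],q[2],q[3],q[0]]).as_matrix();H=np.array(c["hand_eye"])
    K=c["camera_matrix"];d=c["depth"];v,u=np.mgrid[:480,:640]
    P=np.stack([(u-K[0,2])/K[0,0]*d,(v-K[1,2])/K[1,1]*d,d],-1)
    W=(P@H[:3,:3].T+H[:3,3])@R.T+s["eef_pos"];W[d==0]=np.nan
    return s,c,W
E
python3 - <<'E'
from h import *
s,c,W=wrist("w1");print({k:np.round(s[k],3) for k in("time","eef_pos","tool_rot","joint_pos","ft_force","opening")})
print(np.round(c["hand_eye"],3))
np.savez("w1.npz",W=W,f=c["frame"])
E
```

```text
{'time': np.float64(0.517), 'eef_pos': array([ 0.189, -0.542,  0.281]), 'tool_rot': array([-0.001,  0.992, -0.129, -0.   ]), 'joint_pos': array([-1.385,  0.173,  1.479, -0.   ,  1.492,  0.444]), 'ft_force': array([-1.049,  0.639, -0.173]), 'opening': np.float64(0.026)}
[[-0.    -0.952 -0.305  0.079]
 [ 1.    -0.     0.    -0.   ]
 [-0.    -0.305  0.952 -0.143]
 [ 0.     0.     0.     1.   ]]
```

View pics/w1.png

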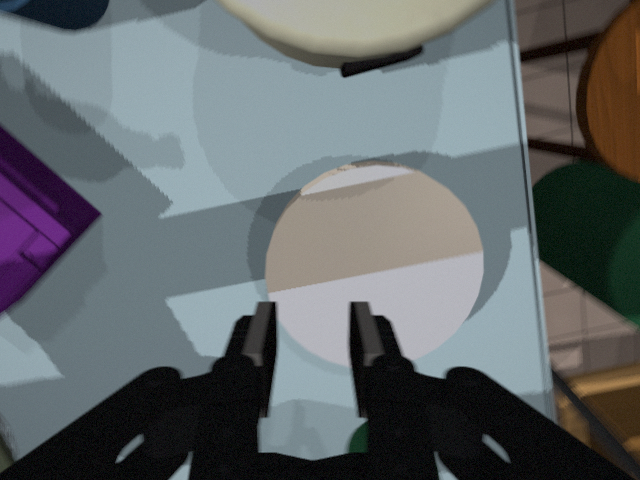

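This view shows only the plate (375,265) and the purple box (40,220) under the start pose. The two translation calls were refused because each row needs both fields. Repeating them with both.

Request:
{"method": "jog_arm", "body": {"increments": [{"dp":[1.3,-3.5,0],"angular":[0,0,0]},{"dp":[1.3,-3.5,0],"angular":[0,0,0]},{"dp":[1.3,-3.5,0],"angular":[0,0,0]},{"dp":[1.3,-3.5,0],"angular":[0,0,0]},{"dp":[1.3,-3.5,0],"angular":[0,0,0]},{"dp":[1.3,-3.5,0],"angular":[0,0,0]},{"dp":[1.3,-3.5,0],"angular":[0,0,0]},{"dp":[1.3,-3.5,0],"angular":[0,0,0]},{"dp":[1.3,-3.5,0],"angular":[0,0,0]},{"dp":[1.3,-3.5,0],"angular":[0,0,0]},{"dp":[1.3,-3.5,0],"angular":[0,0,0]},{"dp":[1.3,-3.5,0],"angular":[0,0,0]}]}}

```text
time: 1.57
eef_pos: [0.4461, -0.1735, 0.2807]
tool_rot: [-0.0, 0.992, -0.125, -0.0]
ft_force: [0.4, -0.1, -0.8]
opening: 0.0002
grasp_force: 0.0
```

Request:
{"method": "jog_arm", "body": {"increments": [{"dp":[0,-3.5,0],"angular":[0,0,0]},{"dp":[0,-3.5,0],"angular":[0,0,0]},{"dp":[0,-3.3,0],"angular":[0,0,0]},{"dp":[0,-3.0,0],"angular":[0,0,0]},{"dp":[0,0,0],"angular":[0,0,0]},{"dp":[0,0,0],"angular":[0,0,0]}]}}

```text
time: 2.07
eef_pos: [0.4788, -0.0452, 0.2806]
tool_rot: [0.0, 0.992, -0.124, -0.001]
ft_force: [-0.2, 0.0, -0.3]
opening: 0.0001
grasp_force: 0.0
```

Run:
```python
from h import *
s,c,W=wrist("w2");print({k:np.round(s[k],3) for k in("time","eef_pos","tool_rot","joint_pos","ft_force","opening")})
np.savez("w2.npz",W=W,f=c["frame"])
```

```text
{'time': np.float64(2.067), 'eef_pos': array([ 0.479, -0.045,  0.281]), 'tool_rot': array([ 0.   ,  0.992, -0.124, -0.001]), 'joint_pos': array([-0.274, -0.033,  1.698, -0.   ,  1.477,  1.545]), 'ft_force': array([-0.192,  0.011, -0.292]), 'opening': np.float64(0.0)}
```

View pics/w2.png

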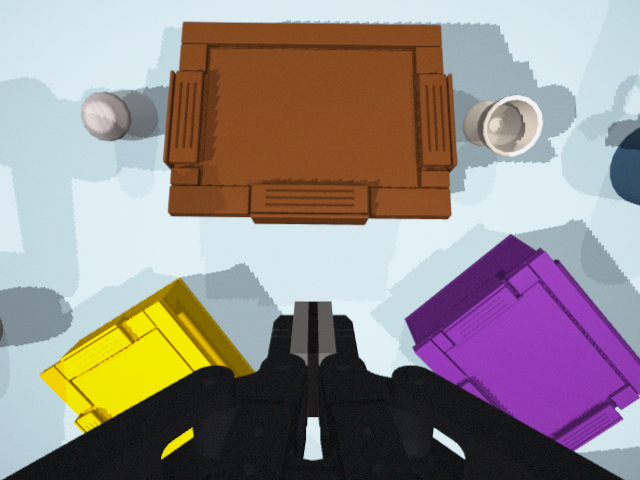

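This is a clear view of the brown lid: front clip (310,200), left clip (186,117), right clip (436,120), hinge edge at row 24. The salt shaker (105,115) and egg cup (510,125) are well clear. Next I get world positions from the wrist depth.

Run:
```python
from h import *
d=np.load("w2.npz");W=d["W"]
def p(u,v):return np.round(np.nanmedian(W[v-2:v+3,u-2:u+3].reshape(-1,3),0),4)
for n,(u,v) in dict(bl=(186,28),br=(437,29),fl=(173,208),fr=(446,209),front=(310,197),left=(188,117),right=(436,120),panel=(310,115),pf=(310,180),pb=(310,55),salt=(105,115),egg=(500,125)).items():print(n,p(u,v))
h=cv2.cvtColor(d["f"],cv2.COLOR_RGB2HSV);m=(h[...,0]<16)&(h[...,1]>130)&(np.mgrid[:480,:640][0]<240)
P=W[60:170:3,220:400:3].reshape(-1,3);P=P[~np.isnan(P[:,0])];o=P.mean(0);n=np.linalg.svd(P-o)[2][2];n*=np.sign(n[2])
print("n",n,np.arccos(n[2]),np.degrees(np.arctan2(n[1],n[0])))
Q=W[m];Q=Q[~np.isnan(Q[:,0])]
y=np.arctan2(*(W[29,437]-W[28,186])[[0,1]]*np.array([-1,-1]));print("yaw from back edge",np.degrees(np.arctan2((p(186,28)-p(437,29))[0],(p(186,28)-p(437,29))[1])))
yaw=np.radians(-14.5);ex=np.array([np.cos(yaw),np.sin(yaw),0]);ey=np.array([-ex[1],ex[0],0])
print("ex",np.percentile(Q@ex,[.5,99.5]),"ey",np.percentile(Q@ey,[.5,99.5]))
s=sensors.read_state()["eef_pos"];print("tcp ex,ey",s@ex,s@ey)
for n,(u,v) in dict(bl=(186,28),br=(437,29),front=(310,197),left=(188,117),right=(436,120)).items():print(n,p(u,v)@ex,p(u,v)@ey)
```

```text
bl [0.6325 0.0146 0.0708]
br [ 0.5855 -0.1689  0.0696]
fl [0.5136 0.0454 0.1388]
fr [ 0.4668 -0.1368  0.1386]
front [ 0.4985 -0.0481  0.1413]
left [0.5692 0.0229 0.1127]
right [ 0.5243 -0.1465  0.1133]
panel [ 0.5492 -0.0609  0.1022]
pf [ 0.5072 -0.0503  0.1269]
pb [ 0.5905 -0.0713  0.0785]
salt [0.5885 0.0963 0.0739]
egg [ 0.4972 -0.2245  0.0268]
n [ 0.47280562 -0.12492378  0.87226653] 0.5109782578152955 -14.800356062469698
yaw from back edge 14.366369146076583
ex [0.47723949 0.61171497] ey [-0.02104042  0.17788354]
tcp ex,ey 0.4750688503992841 0.07503824307533619
bl 0.6086978344799582 0.1725003081139546
br 0.6091396261261773 -0.01692264408598691
front 0.49466487692350536 0.07824653051895207
left 0.5453359348103722 0.16468687927244674
right 0.5442804784442175 -0.010559393189649121
```

Refined box centre along its own axes: ex = 0.5335, ey = 0.078, at yaw -14.5°. Now I shut the lid by pressing the panel near its front, with the fingers following the lid's arc.

Request:
{"method": "jog_arm", "body": {"increments": [{"dp":[2.1,-0.15,1],"angular":[0,0,0]},{"dp":[2.1,-0.15,2.5],"angular":[0,0,0]},{"dp":[0,0,3.5],"angular":[0,0,0]},{"dp":[0,0,3],"angular":[0,0,0]},{"dp":[0,0,2.5],"angular":[0,0,0]},{"dp":[0,0,1.5],"angular":[0,0,0]},{"dp":[0,0,0.5],"angular":[0,0,0]},{"dp":[0,0,0],"angular":[0,0,0]}]}}

```text
time: 2.78
eef_pos: [0.5188, -0.0552, 0.1344]
tool_rot: [-0.0, 0.992, -0.127, -0.002]
ft_force: [0.0, -0.1, 0.0]
opening: -0.0
grasp_force: 0.0
```

Request:
{"method": "jog_arm", "body": {"increments": [{"dp":[-0.1,0,0.5],"angular":[0,0,0]},{"dp":[-0.1,0,0.5],"angular":[0,0,0]},{"dp":[-0.1,0,0.5],"angular":[0,0,0]},{"dp":[-0.1,0,0.5],"angular":[0,0,0]},{"dp":[-0.1,0,0.5],"angular":[0,0,0]},{"dp":[-0.1,0,0.5],"angular":[0,0,0]}]}}

```text
time: 3.28
eef_pos: [0.5147, -0.0527, 0.1062]
tool_rot: [0.0, 0.992, -0.126, 0.0]
ft_force: [-0.1, 0.8, 1.4]
opening: -0.0
grasp_force: 0.3
```

Request:
{"method": "jog_arm", "body": {"increments": [{"dp":[-0.1,0,0.45],"angular":[0,0,0]},{"dp":[-0.1,0,0.45],"angular":[0,0,0]},{"dp":[-0.1,0,0.45],"angular":[0,0,0]},{"dp":[-0.1,0,0.45],"angular":[0,0,0]},{"dp":[-0.1,0,0.45],"angular":[0,0,0]},{"dp":[-0.05,0,0.45],"angular":[0,0,0]},{"dp":[-0.05,0,0.4],"angular":[0,0,0]},{"dp":[0,0,0.3],"angular":[0,0,0]},{"dp":[0,0,0],"angular":[0,0,0]}]}}

```text
time: 4.03
eef_pos: [0.5083, -0.0511, 0.0714]
tool_rot: [-0.0, 0.992, -0.126, -0.001]
ft_force: [-0.4, -0.3, 0.1]
opening: -0.0
grasp_force: 0.0
```

Request:
{"method": "jog_arm", "body": {"increments": [{"dp":[0,0,0.2],"angular":[0,0,0]},{"dp":[0,0,0.2],"angular":[0,0,0]},{"dp":[0,0,0.1],"angular":[0,0,0]},{"dp":[0,0,0.1],"angular":[0,0,0]},{"dp":[0,0,0],"angular":[0,0,0]}]}}

```text
time: 4.45
eef_pos: [0.5088, -0.0512, 0.0662]
tool_rot: [0.0, 0.992, -0.126, 0.0]
ft_force: [0.0, -0.8, 0.7]
opening: 0.0004
grasp_force: 0.0
```

Request:
{"method": "jog_arm", "body": {"increments": [{"dp":[0,0,0.1],"angular":[0,0,0]},{"dp":[0,0,0.1],"angular":[0,0,0]},{"dp":[0,0,0.1],"angular":[0,0,0]},{"dp":[0,0,0],"angular":[0,0,0]}]}}

```text
time: 4.78
eef_pos: [0.509, -0.0513, 0.0658]
tool_rot: [0.0, 0.992, -0.126, -0.0]
ft_force: [-6.7, 2.4, 16.9]
opening: -0.0001
grasp_force: 8.6
```

The lid stops hard at z = 0.066 with 17 N, as expected for shut. I raise the tool and re-measure the clips.

Request:
{"method": "jog_arm", "body": {"increments": [{"dp":[0,0,-0.5],"angular":[0,0,0]},{"dp":[0,0,-2],"angular":[0,0,0]},{"dp":[0,0,-3.5],"angular":[0,0,0]},{"dp":[-0.8,0,-3.5],"angular":[0,0,0]},{"dp":[-1.2,0,-3.5],"angular":[0,0,0]},{"dp":[-1.0,0,-3.5],"angular":[0,0,0]},{"dp":[0,0,-3],"angular":[0,0,0]},{"dp":[0,0,0],"angular":[0,0,0]},{"dp":[0,0,0],"angular":[0,0,0]}]}}

```text
time: 5.53
eef_pos: [0.4813, -0.0441, 0.261]
tool_rot: [0.0, 0.992, -0.126, 0.003]
ft_force: [0.3, -0.4, 0.1]
opening: 0.0001
grasp_force: 0.0
```

Run:
```python
from h import *
s,c,W=wrist("w3");print({k:np.round(s[k],4) for k in("time","eef_pos","tool_rot","ft_force")})
np.savez("w3.npz",W=W,f=c["frame"])
yaw=np.radians(-14.5);ex=np.array([np.cos(yaw),np.sin(yaw),0]);ey=np.array([-ex[1],ex[0],0])
B=np.stack([W@ex,W@ey,W[...,2]],-1)
h=cv2.cvtColor(c["frame"],cv2.COLOR_RGB2HSV);m=(h[...,0]<16)&(h[...,1]>130)&(B[...,2]>.04)
Q=B[m];print("lid",np.percentile(Q,[.5,50,99.5],0))
k=(m&(B[...,2]>.0705)).astype(np.uint8);k=cv2.morphologyEx(k,cv2.MORPH_OPEN,np.ones((3,3)))
n,l,st,ce=cv2.connectedComponentsWithStats(k)
for i in range(1,n):
    if st[i,4]>150:print(ce[i],st[i],np.round(np.percentile(B[l==i],[2,50,98],0),4).tolist())
print("tcp",s["eef_pos"]@ex,s["eef_pos"]@ey)
```

```text
{'time': np.float64(5.5333), 'eef_pos': array([ 0.4813, -0.0441,  0.261 ]), 'tool_rot': array([ 5.000e-04,  9.920e-01, -1.262e-01,  3.100e-03]), 'ft_force': array([ 0.3476, -0.3703,  0.1215])}
lid [[ 0.45763134 -0.02061559  0.06026337]
 [ 0.54098287  0.07848189  0.06732073]
 [ 0.6116022   0.17793122  0.07624886]]
[194.76592749 141.54980641] [ 175   96   38   93 2841] [[0.4968, 0.1568, 0.0718], [0.5314, 0.1675, 0.0746], [0.5624, 0.1793, 0.0764]]
[428.66391753 143.15601375] [ 410   97   39   94 2910] [[0.4953, -0.0221, 0.0717], [0.5299, -0.0102, 0.0747], [0.5617, 0.0007, 0.0765]]
[311.70533808 221.78185053] [ 262  207  100   31 2810] [[0.456, 0.041, 0.0722], [0.4679, 0.0785, 0.0747], [0.4789, 0.1171, 0.0763]]
tcp 0.4770425120137478 0.07781618322240268
```

View pics/w3.png

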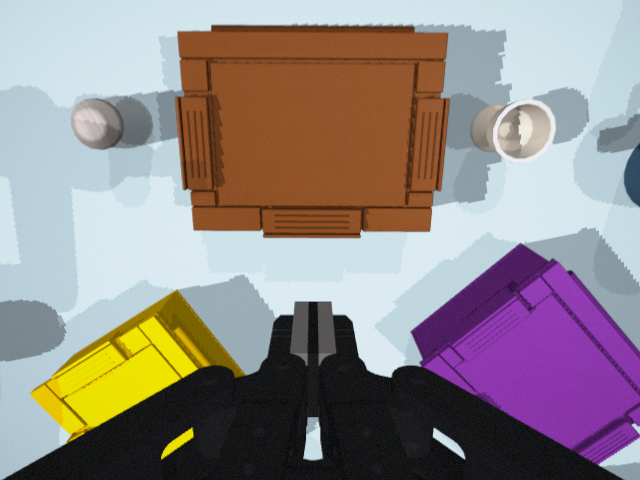

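The lid is shut, and all three clips measure 74.7 mm, so they are still unsnapped. They sit at front (311,222), left (195,141) and right (429,143). Pressing the front first.

Request:
{"method": "jog_arm", "body": {"increments": [{"dp":[-0.8,0,2],"angular":[0,0,0]},{"dp":[0,0,3.5],"angular":[0,0,0]},{"dp":[0,0,4],"angular":[0,0,0]},{"dp":[0,0,3.5],"angular":[0,0,0]},{"dp":[0,0,3],"angular":[0,0,0]},{"dp":[0,0,1.5],"angular":[0,0,0]},{"dp":[0,0,0.5],"angular":[0,0,0]},{"dp":[0,0,0],"angular":[0,0,0]}]}}

```text
time: 6.25
eef_pos: [0.4691, -0.0409, 0.0752]
tool_rot: [-0.001, 0.992, -0.126, -0.004]
ft_force: [0.9, -0.5, 0.3]
opening: -0.0003
grasp_force: 0.0
```

Request:
{"method": "jog_arm", "body": {"increments": [{"dp":[0,0,0.2],"angular":[0,0,0]},{"dp":[0,0,0.2],"angular":[0,0,0]},{"dp":[0,0,0.2],"angular":[0,0,0]},{"dp":[0,0,0.2],"angular":[0,0,0]},{"dp":[0,0,0.2],"angular":[0,0,0]},{"dp":[0,0,0.1],"angular":[0,0,0]},{"dp":[0,0,0.1],"angular":[0,0,0]},{"dp":[0,0,0.1],"angular":[0,0,0]},{"dp":[0,0,0],"angular":[0,0,0]}]}}

```text
time: 7.0
eef_pos: [0.4734, -0.0421, 0.0677]
tool_rot: [0.0, 0.992, -0.126, 0.001]
ft_force: [-3.4, 0.7, 10.7]
opening: 0.0001
grasp_force: 6.2
```

Request:
{"method": "jog_arm", "body": {"increments": [{"dp":[0,0,0.1],"angular":[0,0,0]},{"dp":[0,0,0.1],"angular":[0,0,0]},{"dp":[0,0,0],"angular":[0,0,0]}]}}

```text
time: 7.25
eef_pos: [0.4735, -0.0421, 0.0674]
tool_rot: [0.0, 0.992, -0.126, 0.001]
ft_force: [-8.6, 1.6, 24.5]
opening: -0.0
grasp_force: 12.5
```

The front clip is seated: z 0.0674 at 24 N. Next the left clip.

Request:
{"method": "jog_arm", "body": {"increments": [{"dp":[0,0,-0.6],"angular":[0,0,0]},{"dp":[0,0,-2],"angular":[0,0,0]},{"dp":[0,0,-2.2],"angular":[0,0,0]},{"dp":[2,-2.9,0],"angular":[0,0,0]},{"dp":[2,-2.9,0],"angular":[0,0,0]},{"dp":[2,-2.9,0],"angular":[0,0,0]},{"dp":[0,0,0],"angular":[0,0,0]},{"dp":[0,0,2],"angular":[0,0,0]},{"dp":[0,0,1.2],"angular":[0,0,0]},{"dp":[0,0,0],"angular":[0,0,0]}]}}

```text
time: 8.08
eef_pos: [0.5486, 0.0276, 0.076]
tool_rot: [0.0, 0.992, -0.126, -0.004]
ft_force: [-0.3, -0.4, -1.1]
opening: -0.0001
grasp_force: 0.0
```

Request:
{"method": "jog_arm", "body": {"increments": [{"dp":[0.5,-0.2,0],"angular":[0,0,0]},{"dp":[0,0,0.2],"angular":[0,0,0]},{"dp":[0,0,0.2],"angular":[0,0,0]},{"dp":[0,0,0.2],"angular":[0,0,0]},{"dp":[0,0,0.2],"angular":[0,0,0]},{"dp":[0,0,0.2],"angular":[0,0,0]},{"dp":[0,0,0.1],"angular":[0,0,0]},{"dp":[0,0,0.1],"angular":[0,0,0]},{"dp":[0,0,0.1],"angular":[0,0,0]},{"dp":[0,0,0],"angular":[0,0,0]}]}}

```text
time: 8.92
eef_pos: [0.558, 0.0278, 0.0679]
tool_rot: [0.0, 0.992, -0.126, 0.001]
ft_force: [-2.0, -0.9, 7.1]
opening: 0.0002
grasp_force: 3.6
```

Request:
{"method": "jog_arm", "body": {"increments": [{"dp":[0,0,0.1],"angular":[0,0,0]},{"dp":[0,0,0.1],"angular":[0,0,0]},{"dp":[0,0,0.05],"angular":[0,0,0]},{"dp":[0,0,0],"angular":[0,0,0]}]}}

```text
time: 9.25
eef_pos: [0.5581, 0.0279, 0.0677]
tool_rot: [0.0, 0.992, -0.126, 0.001]
ft_force: [-7.8, 0.2, 19.7]
opening: 0.0001
grasp_force: 9.9
```

The left clip is seated: z 0.0677 at 20 N. Now the right clip.

Request:
{"method": "jog_arm", "body": {"increments": [{"dp":[0,0,-0.7],"angular":[0,0,0]},{"dp":[0,0,-2],"angular":[0,0,0]},{"dp":[0,0,-2.2],"angular":[0,0,0]},{"dp":[0,3.5,0],"angular":[0,0,0]},{"dp":[0,3.5,0],"angular":[0,0,0]},{"dp":[0,3.5,0],"angular":[0,0,0]},{"dp":[0,3.5,0],"angular":[0,0,0]},{"dp":[-0.3,3.5,0],"angular":[0,0,0]},{"dp":[0,0,0],"angular":[0,0,0]},{"dp":[0,0,2],"angular":[0,0,0]},{"dp":[0,0,1.2],"angular":[0,0,0]},{"dp":[0,0,0],"angular":[0,0,0]}]}}

```text
time: 10.25
eef_pos: [0.5078, -0.1392, 0.0777]
tool_rot: [-0.001, 0.992, -0.126, -0.003]
ft_force: [-1.7, -0.0, -1.6]
opening: -0.0002
grasp_force: 0.0
```

Request:
{"method": "jog_arm", "body": {"increments": [{"dp":[0.2,0.15,0],"angular":[0,0,0]},{"dp":[0,0,0.2],"angular":[0,0,0]},{"dp":[0,0,0.2],"angular":[0,0,0]},{"dp":[0,0,0.2],"angular":[0,0,0]},{"dp":[0,0,0.2],"angular":[0,0,0]},{"dp":[0,0,0.2],"angular":[0,0,0]},{"dp":[0,0,0.1],"angular":[0,0,0]},{"dp":[0,0,0.1],"angular":[0,0,0]},{"dp":[0,0,0.1],"angular":[0,0,0]},{"dp":[0,0,0.1],"angular":[0,0,0]},{"dp":[0,0,0.1],"angular":[0,0,0]},{"dp":[0,0,0],"angular":[0,0,0]}]}}

```text
time: 11.25
eef_pos: [0.5128, -0.1424, 0.0678]
tool_rot: [0.0, 0.992, -0.126, 0.0]
ft_force: [-3.4, 1.7, 12.2]
opening: 0.0001
grasp_force: 5.8
```

Request:
{"method": "jog_arm", "body": {"increments": [{"dp":[0,0,0.1],"angular":[0,0,0]},{"dp":[0,0,0.1],"angular":[0,0,0]},{"dp":[0,0,0],"angular":[0,0,0]}]}}

```text
time: 11.5
eef_pos: [0.5128, -0.1424, 0.0676]
tool_rot: [0.0, 0.992, -0.126, 0.0]
ft_force: [-6.9, 4.0, 22.4]
opening: -0.0002
grasp_force: 11.2
```

Request:
{"method": "jog_arm", "body": {"increments": [{"dp":[0,0,-0.7],"angular":[0,0,0]},{"dp":[0,0,-2],"angular":[0,0,0]},{"dp":[0,0,-3],"angular":[0,0,0]},{"dp":[-1.5,-2,-3],"angular":[0,0,0]},{"dp":[-1.5,-2.5,-3],"angular":[0,0,0]},{"dp":[-1.5,-2.5,-3],"angular":[0,0,0]},{"dp":[-1,-1.7,-3],"angular":[0,0,0]},{"dp":[0,0,-2],"angular":[0,0,0]},{"dp":[0,0,0],"angular":[0,0,0]},{"dp":[0,0,0],"angular":[0,0,0]}]}}

```text
time: 12.33
eef_pos: [0.4816, -0.0446, 0.262]
tool_rot: [0.0, 0.992, -0.126, 0.002]
ft_force: [0.4, 0.4, -0.5]
opening: 0.0
grasp_force: 0.0
```

Run:
```python
from h import *
s,c,W=wrist("w4");print({k:np.round(s[k],4) for k in("time","eef_pos","tool_rot","ft_force")})
yaw=np.radians(-14.5);ex=np.array([np.cos(yaw),np.sin(yaw),0]);ey=np.array([-ex[1],ex[0],0])
B=np.stack([W@ex,W@ey,W[...,2]],-1)
h=cv2.cvtColor(c["frame"],cv2.COLOR_RGB2HSV);m=(h[...,0]<16)&(h[...,1]>130)&(B[...,2]>.04)
print("lid",np.percentile(B[m],[.5,50,99.5],0))
for n,(a,b) in dict(front=(.468,.0785),left=(.5295,.167),right=(.5295,-.0105),cFL=(.47,.15),cFR=(.47,.005),cBL=(.6,.165),cBR=(.6,-.01),panel=(.533,.078)).items():
    q=m&(abs(B[...,0]-a)<.008)&(abs(B[...,1]-b)<.008);print(n,q.sum(),np.round(np.median(B[q][:,2]),4))
```

```text
{'time': np.float64(12.3333), 'eef_pos': array([ 0.4816, -0.0446,  0.262 ]), 'tool_rot': array([ 4.000e-04,  9.920e-01, -1.259e-01,  1.900e-03]), 'ft_force': array([ 0.4181,  0.3927, -0.521 ])}
lid [[ 0.45744919 -0.02068152  0.06022018]
 [ 0.54140588  0.07874448  0.06724586]
 [ 0.61204025  0.1778493   0.07048736]]
front 379 0.0688
left 434 0.0688
right 431 0.0689
cFL 372 0.0686
cFR 371 0.0688
cBL 526 0.0687
cBR 503 0.0687
panel 440 0.0667
```

View pics/w4.png

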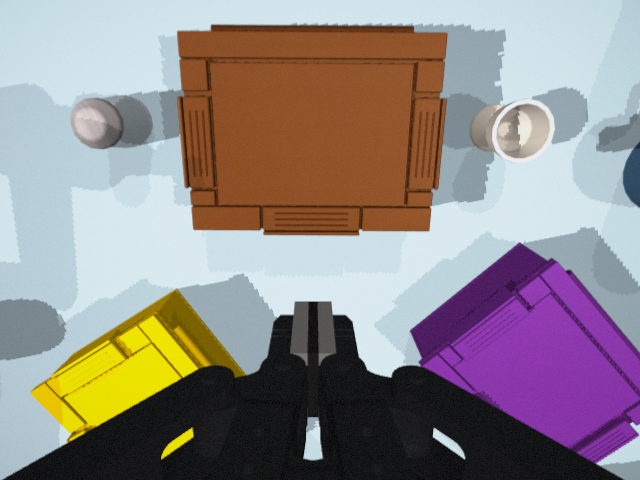

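All three clips (68.8 mm) are flush with the rim corners (68.7 mm). The box, salt shaker (97,123) and egg cup (522,130) haven't moved, and the tool is clear of everything.

```bash
python3 -c "
from station import job
print(job.job_done())"
```

```text
the job is handed in; nothing more can be done
None
```

The lunch box lid is shut, and the front, left and right sections are pressed flush with the rim. The box and the things beside it stand where they were, and the job was handed in at about 12 s.

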